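Rebuild the hob's burners

ROBOT

A 6-joint arm with a two-finger parallel gripper is mounted at the origin on the work surface. World frame = base frame: x ahead of the robot, y to its left, z up, the work surface at z = 0. Lengths are in m, angles in rad, forces in N, time in s.
With the tool pointing down it reaches from about 0.3 to 0.875 m from the base axis. Payload 6.4 kg.
Tool frame: the origin (TCP) lies between the finger pads; the fingertips stand 25 mm ahead of it and the grasp point (between the pads) lies 6 mm ahead of it; z points along the fingers, y is the line along which they close (so a half turn about z gives the same grasp; the last joint's range is limited). The gripper opens to 85 mm and grips with 20 to 120 N. Pads are 22 mm wide; open, the fingers measure 114 mm over their backs; the gripper's body (76 mm by 85 mm) begins 54 mm behind the grasp point. The pads swing forward as they close: fully open they stand 13 mm farther back than shut.
Start: joints at [1.047, 0.181, 1.607, -0, 1.354, -0.206], TCP at [0.18, 0.546, 0.256] pointing down, gripper open.
Joint ranges: [-2.99, 2.99], [-0.89, 2.07], [0.3, 2.58], [-1.14, 4.28], [0, 2.63], [-3.12, 3.12]. Speed limits (rad/s): [2.57, 2.57, 3.01, 3.14, 3.14, 3.14].

INTERFACE

Orientations are given as a unit quaternion [w, x, y, z].
In Python, from bench import ctrl gives the robot as it stands.
- The arm moves only by the tool servo_tool, never from a script. Its argument "series" is text: rows parted by semicolons, each of 7 numbers parted by spaces: the gripper command: -1 is fully open, 1 is shut, values between are in proportion, then the shift along the tool's x, y, z in m, then the turn, a rotation vector about the tool's x, y, z in degrees. A call has 1 to 12 rows; each row is the pose to reach, as a shift and turn from the pose commanded when the call began, along the tool's axes at that moment; what a row does not reach only later rows make up. A row lasts 1/12 s, in which the tool goes at most 41.7 mm and 7.16 degrees, less where a joint would pass 70% of its speed; a pose out of reach is approached as far as the arm can. A call with a gripper value outside its range is refused whole. The fingers move at their own pace and stop on an object; the grip force is fixed at half the most. Time passes only in rows, so rows that repeat a pose let the fingers close. It gives the time, the measured TCP pose, the force, the opening and the grip force at its end, in the units of the state.
- ctrl.get_obs(): the state, without advancing time (a new reading comes with each control period).
- ctrl.camera(name): name is "scene" or "top"; returns a dict with "img" (400x640x3 uint8, red, green, blue), "z_map" (400x640 float32, m along the optical axis (not along the pixel's ray), 0 where there is no reading), "fovy" (degrees; the focal length in pixels is half the picture's height over the tangent of half this angle, whatever the lens; pixels are square), "cx", "cy" (the principal point, pixels), "k1" (the pictures are not rectified: a ray, as slopes to the right and down, at radius r is drawn at 1 + k1 r^2 times it, then the intrinsics apply), "extrinsics" (4x4, takes a point from camera to world coordinates). Camera axes: x right, y down, z forward; pixel columns grow to the right and rows downward; lengths in m; the calibration is good to about 2 mm. A picture is of the moment at which its call begins.
- ctrl.hand_in(): hands the job in; it is judged then, once.
The state is a dict: "time_s": time; "q": joint angles; "dq": joint speeds; "joint_efforts": joint torques, N m; "eef_pos": TCP position; "eef_rot": TCP orientation; "wrist_force": force on the tool from outside, world axes, zero at the start; "torque": the same for the moment, N m; "opening": opening from 0.0 (shut) to 1.0 (fully open); "grasp_force": force on a finger pad.
Only numpy, scipy, OpenCV 4.12 (cv2) and the standard library are available. Lean on these libraries where they do the work, as an engineer would, in place of code of your own. Each camera call takes 0.05 s, during which the arm holds its last target. There are 200 camera calls.

TASK

Put the washed burner parts back on the hob: rebuild the large burner first and then the small one, each time setting the ring-shaped crown over its matching seat and then the matching cap on the crown, so that every part sits flat, upright and fully down over its locating boss. Let go of each part before taking the next, and leave the mug, the bottle and the brush where they are.

Things in the scene. Friction and masses are not known exactly. Their poses are not given: they have to be found in the camera images.
- seat_large: larger of two burner seats fixed on the white hob plate, each amid a grey printed circle, 190 mm apart: dark steel disc 58 mm across, 4 mm high, with a brass boss in its middle, 35 mm across at its foot tapering to 30 mm, tip 13 mm above the plate. Origin: centre of the disc's underside, on the plate (8 mm above the counter); z up. Which seat is nearer the robot varies
- crown_large: larger burner crown: aluminium ring, 62 mm outside, 42 mm through hole, 22 mm high, about 120 g, dark slots round its upper edge, lying slots up on the light grey mat (4 mm thick, beside the hob). Origin: centre of underside, z up. Seated, it surrounds the large seat's boss (3.5 mm play all round) and rests on its disc, origin 4 mm above the seat's
- cap_large: larger burner cap: dark steel disc 67 mm across, 9.5 mm thick, on a boss 7 mm high, 35 mm across tapering to 30 mm; about 200 g; stands boss down on the light grey mat. Origin: centre of the boss's underside, z up. Seated, the boss is in the large crown's hole (3.5 mm play all round), the disc on the crown's top, origin 15 mm above the crown's, 19 mm above the seat's
- seat_small: smaller of two burner seats fixed on the white hob plate, each amid a grey printed circle, 190 mm apart: dark steel disc 42 mm across, 4 mm high, with a brass boss in its middle, 21 mm across at its foot tapering to 16 mm, tip 13 mm above the plate. Origin: centre of the disc's underside, on the plate (8 mm above the counter); z up. Which seat is nearer the robot varies
- crown_small: smaller burner crown: aluminium ring, 46 mm outside, 28 mm through hole, 22 mm high, about 60 g, dark slots round its upper edge, lying slots up on the light grey mat (4 mm thick, beside the hob). Origin: centre of underside, z up. Seated, it surrounds the small seat's boss (3.5 mm play all round) and rests on its disc, origin 4 mm above the seat's
- cap_small: smaller burner cap: dark steel disc 51 mm across, 9.5 mm thick, on a boss 7 mm high, 21 mm across tapering to 16 mm; about 110 g; stands boss down on the light grey mat. Origin: centre of the boss's underside, z up. Seated, the boss is in the small crown's hole (3.5 mm play all round), the disc on the crown's top, origin 15 mm above the crown's, 19 mm above the seat's
- mug: bystander: white mug, 76 mm across, 85 mm high, handle to one side, standing beyond the mat's far edge. Origin: centre of its underside
- soap: bystander: green bottle, 58 mm across, 130 mm high, standing beyond the mat's far edge. Origin: centre of its underside
- brush: bystander: small brush, 180 mm long, lying crosswise on the counter before the mat's near edge. Origin: on its underside; x axis along it, handle to -x
There are look-alikes about, which are no part of the job. Leave any orange look-alike of the crown_small alone.

How it is judged:
On the way, in this order (a step that is already met when the one before it is completed fails the run):
1. the large crown lies flat and fully down on the large burner seat, released (horizontal distance between crown_large and seat_large below 0.006 m and z of crown_large in the frame of seat_large between 0.0015 and 0.0065 m and angle between crown_large's own z axis and vertical below 0.07 rad and contact force between the fingers and crown_large below 0.05 N and linear speed of crown_large below 0.02 m/s), for 0.2 s.
2. the large cap lies flat and fully down on the large crown, released (horizontal distance between cap_large and crown_large below 0.006 m and z of cap_large in the frame of seat_large between 0.0165 and 0.0215 m and angle between cap_large's own z axis and vertical below 0.07 rad and contact force between the fingers and cap_large below 0.05 N and linear speed of cap_large below 0.02 m/s), for 0.2 s.
3. the small crown lies flat and fully down on the small burner seat, released (horizontal distance between crown_small and seat_small below 0.006 m and z of crown_small in the frame of seat_small between 0.0015 and 0.0065 m and angle between crown_small's own z axis and vertical below 0.07 rad and contact force between the fingers and crown_small below 0.05 N and linear speed of crown_small below 0.02 m/s), for 0.2 s.
4. the small cap lies flat and fully down on the small crown, released (horizontal distance between cap_small and crown_small below 0.006 m and z of cap_small in the frame of seat_small between 0.0165 and 0.0215 m and angle between cap_small's own z axis and vertical below 0.07 rad and contact force between the fingers and cap_small below 0.05 N and linear speed of cap_small below 0.02 m/s), for 0.2 s.
At the end, for the whole second after the job is handed in: Each crown lies on the seat of its own size, within 6 mm of its centre and within 2.5 mm of its fully seated height, and each cap likewise (6 mm, 2.5 mm) on the crown of its own size, every part level within 0.07 rad, released and at rest (all of step 1 and all of step 2 and all of step 3 and all of step 4); the robot touches nothing.
It fails at once if the mug is disturbed (moved by more than 20 mm) (distance of mug from where it was at the start of the episode above 0.02 m).
It fails at once if the bottle is disturbed (moved by more than 20 mm) (distance of soap from where it was at the start of the episode above 0.02 m).
It fails at once if the brush is disturbed (moved by more than 20 mm) (distance of brush from where it was at the start of the episode above 0.02 m).
It also fails if it takes over 112 s, if anything falls off the work surface, if the arm or the gripper's body presses on something with over 40 N, if the wrist force passes 120 N, or if a joint passes its speed limit or range.

## Working session

There is one attempt and no reset: what is moved stays moved. The work goes in short steps, Python scripts to look and compute and a tool call to move; the robot and the scene stay as the last step left them, time stands still between calls to the robot, and variables do not carry over. Pictures are saved under pics/ and viewed, at most 14 in all, crops included, and the job is handed in when it is done.

Besides the shell and the picture viewer there is one more tool, called after "Request:" as a command line: name --argument value ..., lists and objects as JSON in quotes. servo_tool: Moves the arm, as the interface text tells. Its arguments: {"type":"object","properties":{"series":{"type":"string"}},"required":["series"]}

```bash
mkdir -p pics; cat > h.py <<'E'
import numpy as np, cv2
from bench import ctrl
from scipy.spatial.transform import Rotation as R
def cam(name):
    c=ctrl.camera(name); c['img']=np.array(c['img']); return c
def save(c,fn,box=None,s=1):
    im=c['img'][:,:,::-1]
    if box: im=im[box[1]:box[3],box[0]:box[2]]
    cv2.imwrite('pics/'+fn,cv2.resize(im,None,fx=s,fy=s,interpolation=cv2.INTER_CUBIC))
def ray(c,u,v):
    f=200/np.tan(np.radians(c['fovy'])/2)
    K=np.array([[f,0,c['cx']],[0,f,c['cy']],[0,0,1.]])
    p=cv2.undistortPoints(np.array([[[u,v]]],float),K,np.array([c['k1'],0,0,0,0.]))[0,0]
    return np.array([p[0],p[1],1.])
def onz(c,u,v,z):   # intersect pixel ray with plane z
    T=np.array(c['extrinsics']); d=T[:3,:3]@ray(c,u,v); o=T[:3,3]
    return o+d*(z-o[2])/d[2]
def world(c):   # xyz for each pixel from depth
    f=200/np.tan(np.radians(c['fovy'])/2)
    K=np.array([[f,0,c['cx']],[0,f,c['cy']],[0,0,1.]])
    vv,uu=np.mgrid[0:400,0:640]
    p=cv2.undistortPoints(np.stack([uu,vv],-1).reshape(-1,1,2).astype(float),K,np.array([c['k1'],0,0,0,0.])).reshape(400,640,2)
    z=c['z_map']; T=np.array(c['extrinsics'])
    P=np.dstack([p[...,0]*z,p[...,1]*z,z])
    return P@T[:3,:3].T+T[:3,3]
E
python3 - <<'E'
from h import *
for n in('top','scene'):
    c=cam(n); save(c,n+'0.png'); print(n,c['fovy'],c['k1'],np.round(c['extrinsics'],3).tolist())
o=ctrl.get_obs(); print(o['time_s'],o['eef_pos'],o['eef_rot'],o['opening'])
E
```

```text
top 46.12292234333167 -0.14030899494410606 [[0.0, -0.991, 0.132, 0.426], [-1.0, -0.003, -0.018, -0.058], [0.019, -0.132, -0.991, 1.077], [0.0, 0.0, 0.0, 1.0]]
scene 57.17464257772451 0.005683748792303888 [[0.851, 0.339, -0.402, 0.944], [0.525, -0.569, 0.633, -0.667], [-0.015, -0.749, -0.662, 0.649], [0.0, 0.0, 0.0, 1.0]]
0.1 [0.17943177 0.54579163 0.25547233] [-2.90432964e-04  1.58237665e-01  9.87400719e-01 -7.59495057e-04] 1.0014175521453494
```

View pics/top0.png

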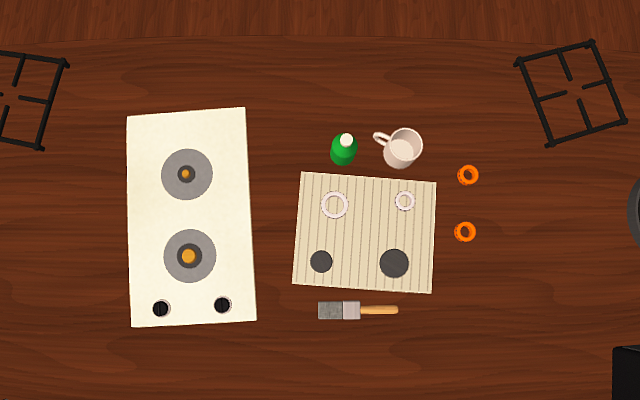

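View pics/scene0.png

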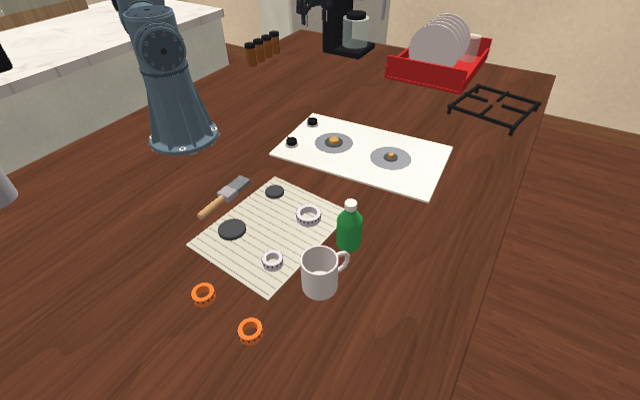

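The top view shows the large seat near (189,256) and the small seat near (186,174). The large crown is at (334,205), the small crown at (404,201), the small cap at (321,261) and the large cap at (394,263). The orange rings are decoys. I'll get the centres from the depth map.

```bash
python3 - <<'E'
from h import *
c=cam('top'); W=world(c)
# rough centres with pixel box and top height band, expected outer diameter
items={'seatL':(189,256,.021,35),'seatS':(186,174,.021,20),'crownL':(334,205,.026,62),'crownS':(404,201,.026,46),'capL':(394,263,.0205,67),'capS':(321,261,.0205,51)}
for n,(u,v,zt,D) in items.items():
    s=20; B=W[v-s:v+s,u-s:u+s].reshape(-1,3)
    g=np.median(B[:,2][:])
    m=(abs(B[:,2]-zt)<.005)&(np.hypot(*(B[:,:2]-onz(c,u,v,zt)[:2]).T)<.045)
    P=B[m]; 
    (x,y),r=cv2.minEnclosingCircle(P[:,:2].astype(np.float32)) if len(P)>3 else ((0,0),0)
    print(n,'px',onz(c,u,v,zt).round(4),'depth n',len(P),P.mean(0).round(4) if len(P) else '',np.round([x,y,2*r],4),'ztop',np.percentile(B[:,2],[5,50,95]).round(4))
cs=cam('scene')
save(c,'cropA.png',(130,140,250,290),4); save(c,'cropB.png',(290,170,440,300),5)
E
```

```text
seatL px [0.4531 0.2078 0.021 ] depth n 152 [0.4543 0.2091 0.0202] [0.452  0.2121 0.0539] ztop [0.0052 0.0094 0.0205]
seatS px [0.641  0.2214 0.021 ] depth n 45 [0.6436 0.2235 0.021 ] [0.6449 0.23   0.032 ] ztop [0.0053 0.0089 0.0142]
crownL px [ 0.5692 -0.1188  0.026 ] depth n 323 [ 0.5713 -0.1192  0.0259] [ 0.5713 -0.1196  0.063 ] ztop [0.001  0.0048 0.0275]
crownS px [ 0.5789 -0.2788  0.026 ] depth n 212 [ 0.5808 -0.2817  0.0257] [ 0.5816 -0.2816  0.0484] ztop [0.0009 0.0046 0.0266]
capL px [ 0.4385 -0.254   0.0205] depth n 664 [ 0.4381 -0.2539  0.0201] [ 0.4382 -0.2548  0.0678] ztop [0.001  0.0063 0.0224]
capS px [ 0.4434 -0.0894  0.0205] depth n 394 [ 0.443  -0.0888  0.0202] [ 0.443  -0.089   0.0507] ztop [0.0009 0.0048 0.0219]
```

View pics/cropA.png

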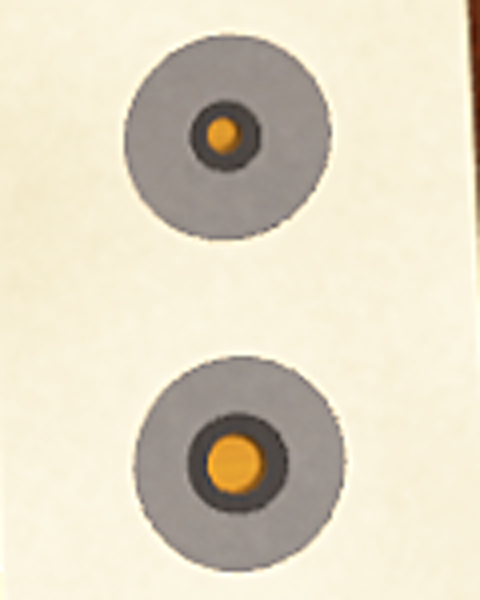

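View pics/cropB.png

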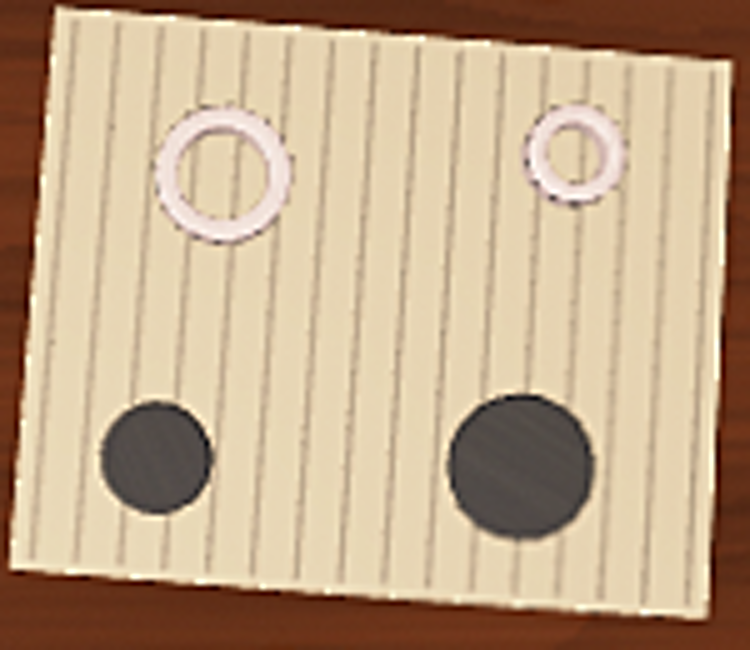

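The crops give these centres. Small seat: disc (226,136), boss (222,133) in crop A. Large seat: disc (238,463), boss (235,463). In crop B, crown L is at (224,174), crown S at (576,154), cap L at (521,466) and cap S at (157,457).

```bash
python3 - <<'E'
from h import *
c=cam('top')
def p(n,x,y,x0,y0,s,z): print(n,onz(c,x0+(x+.5)/s-.5,y0+(y+.5)/s-.5,z).round(4))
A=(130,140,4);B=(290,170,5)
p('S ring',228,138,*A,.008);p('S disc',226,136,*A,.012);p('S tip',222,133,*A,.021)
p('L ring',240,464,*A,.008);p('L disc',238,463,*A,.012);p('L tip',235,463,*A,.021)
p('crL',224,174,*B,.026);p('crS',576,154,*B,.026);p('capL',521,466,*B,.0205);p('capS',157,457,*B,.0205)
E
```

```text
S ring [0.6434 0.2233 0.008 ]
S disc [0.6437 0.2235 0.012 ]
S tip [0.6437 0.2235 0.021 ]
L ring [0.4543 0.2097 0.008 ]
L disc [0.4547 0.2098 0.012 ]
L tip [0.4545 0.2093 0.021 ]
crL [ 0.5706 -0.1197  0.026 ]
crS [ 0.5803 -0.2806  0.026 ]
capL [ 0.4389 -0.2536  0.0205]
capS [ 0.4434 -0.0894  0.0205]
```

Request:
servo_tool --series "-1 -0.29 -0.255 0.05 0 0 -18.2;-1 -0.29 -0.255 0.05 0 0 -18.2;-1 -0.29 -0.255 0.05 0 0 -18.2;-1 -0.29 -0.255 0.05 0 0 -18.2;-1 -0.29 -0.255 0.05 0 0 -18.2;-1 -0.29 -0.255 0.05 0 0 -18.2;-1 -0.29 -0.255 0.05 0 0 -18.2;-1 -0.29 -0.255 0.05 0 0 -18.2;-1 -0.29 -0.255 0.05 0 0 -18.2;-1 -0.29 -0.255 0.05 0 0 -18.2;-1 -0.29 -0.255 0.05 0 0 -18.2;-1 -0.29 -0.255 0.05 0 0 -18.2"

```text
time_s: 1.25
eef_pos: [0.3758, 0.2125, 0.2062]
eef_rot: [-0.0, 0.002, 1.0, 0.0]
wrist_force: [-0.8, -0.9, 0.1]
opening: 0.999
grasp_force: 0.0
```

```bash
cat >> h.py <<'E'
def go(x,y,z,yaw=90.):  # print shift/turn to bring TCP to x,y,z, pointing down, closing line at yaw
    o=ctrl.get_obs(); q=np.array(o['eef_rot']); r=R.from_quat(q[[1,2,3,0]])
    a=np.radians(yaw); ty=np.array([np.cos(a),np.sin(a),0]); tz=np.array([0,0,-1.]); tx=np.cross(ty,tz)
    g=R.from_matrix(np.c_[tx,ty,tz])
    d=r.inv().apply(np.array([x,y,z])-o['eef_pos']); t=(r.inv()*g).as_rotvec(degrees=True)
    print('t',round(o['time_s'],2),'pos',np.round(o['eef_pos'],4),'q',np.round(o['q'],2),'op',round(o['opening'],3),'gf',np.round(o['grasp_force'],1),'F',np.round(o['wrist_force'],1))
    print('shift',d.round(4),'turn',t.round(2))
E
python3 -c "
from h import *
go(.5706,-.1197,.15)"
```

```text
t 1.25 pos [0.3758 0.2125 0.2062] q [ 0.24 -0.1   2.    0.    1.24 -1.33] op 0.999 gf 0.0 F [-0.8 -0.9  0.1]
shift [-0.1959 -0.3315  0.0561] turn [ 0.01 -0.02 -0.19]
```

Request:
servo_tool --series "-1 -0.196 -0.3315 0.0561 0 0 0;-1 -0.196 -0.3315 0.0561 0 0 0;-1 -0.196 -0.3315 0.0561 0 0 0;-1 -0.196 -0.3315 0.0561 0 0 0;-1 -0.196 -0.3315 0.0561 0 0 0;-1 -0.196 -0.3315 0.0561 0 0 0;-1 -0.196 -0.3315 0.0561 0 0 0;-1 -0.196 -0.3315 0.0561 0 0 0;-1 -0.196 -0.3315 0.0561 0 0 0;-1 -0.196 -0.3315 0.0561 0 0 0;-1 -0.196 -0.3315 0.0561 0 0 0;-1 -0.196 -0.3315 0.0561 0 0 0"

```text
time_s: 2.25
eef_pos: [0.5713, -0.117, 0.1496]
eef_rot: [-0.001, 0.0, 1.0, 0.001]
wrist_force: [-0.2, 0.5, -0.5]
opening: 1.005
grasp_force: 0.0
```

```bash
python3 -c "
from h import *
go(.5706,-.1197,.034)
c=cam('scene'); save(c,'s1.png',(200,80,420,300),3)"
```

```text
t 2.25 pos [ 0.5713 -0.117   0.1496] q [-0.41  0.31  1.67  0.    1.16 -1.98] op 1.005 gf 0.0 F [-0.2  0.5 -0.5]
shift [ 0.0005 -0.0029  0.1156] turn [ 0.07 -0.08 -0.  ]
```

View pics/s1.png

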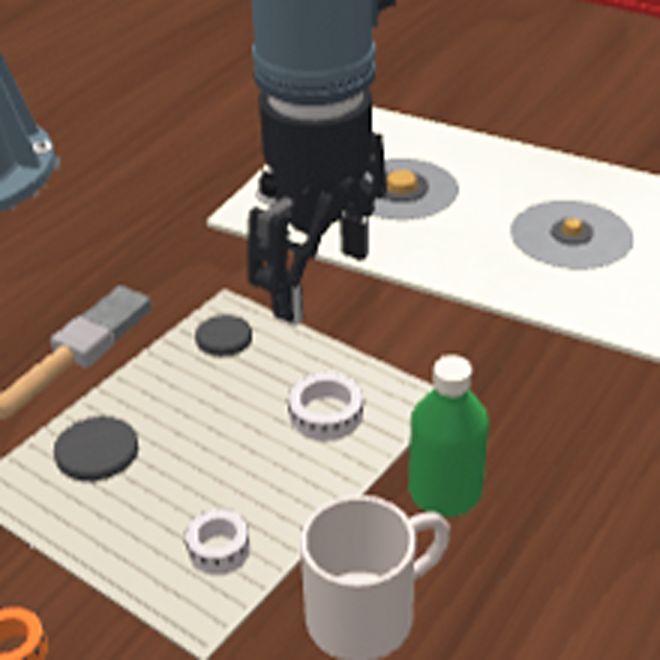

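The gripper is above crown L and clear of the bottle. Now descending and closing.

Request:
servo_tool --series "-1 0 0 0.04 0 0 0;-1 0 0 0.07 0 0 0;-1 0 0 0.095 0 0 0;-1 0 0 0.11 0 0 0;-1 0 0 0.116 0 0 0;-1 0 0 0.119 0 0 0;-1 0 0 0.119 0 0 0;-1 0 0 0.119 0 0 0;-1 0 0 0.119 0 0 0"

```text
time_s: 3.05
eef_pos: [0.5725, -0.1182, 0.0329]
eef_rot: [0.001, -0.0, 1.0, -0.001]
wrist_force: [-0.4, -0.2, -1.4]
opening: 1.001
grasp_force: 0.0
```

Request:
servo_tool --series "1 0 0 0 0 0 0;1 0 0 0 0 0 0;1 0 0 0 0 0 0;1 0 0 0 0 0 0;1 0 0 0 0 0 0;1 0 0 0 0 0 0;1 0 0 0 0 0 0;1 0 0 0 0 0 0"

```text
time_s: 3.72
eef_pos: [0.5722, -0.1186, 0.0329]
eef_rot: [0.001, 0.0, 1.0, -0.0]
wrist_force: [-3.0, 1.0, 10.2]
opening: 0.691
grasp_force: 63.9
```

```bash
python3 -c "
from h import *
go(.5706,-.1197,.13)"
```

```text
t 3.72 pos [ 0.5722 -0.1186  0.0329] q [-0.41  0.49  1.71 -0.    0.94 -1.98] op 0.691 gf 63.9 F [-3.   1.  10.2]
shift [ 0.0014 -0.0012 -0.0971] turn [-0.04  0.09 -0.02]
```

Request:
servo_tool --series "1 0 0 -0.03 0 0 0;1 0.01 0.02 -0.07 0 0 0;1 0.03 0.06 -0.09 0 0 0;1 0.117 0.33 -0.09 0 0 0;1 0.117 0.33 -0.09 0 0 0;1 0.117 0.33 -0.09 0 0 0;1 0.117 0.33 -0.09 0 0 0;1 0.117 0.33 -0.09 0 0 0;1 0.117 0.33 -0.09 0 0 0;1 0.117 0.33 -0.09 0 0 0;1 0.117 0.33 -0.09 0 0 0;1 0.117 0.33 -0.09 0 0 0"

```text
time_s: 4.72
eef_pos: [0.4534, 0.2138, 0.1213]
eef_rot: [0.0, -0.002, 1.0, 0.0]
wrist_force: [0.4, -0.4, -0.6]
opening: 0.693
grasp_force: 65.8
```

Request:
servo_tool --series "1 0 0 0.03 0 0 0;1 0 0 0.05 0 0 0;1 0 0 0.05 0 0 0;1 0 0 0.05 0 0 0;1 0 0 0.05 0 0 0"

```text
time_s: 5.13
eef_pos: [0.4556, 0.211, 0.0721]
eef_rot: [0.0, 0.001, 1.0, 0.0]
wrist_force: [1.1, 0.1, -1.7]
opening: 0.693
grasp_force: 65.8
```

```bash
python3 -c "
from h import *
go(.4561,.2096,.041)
c=cam('scene'); save(c,'s2.png',(270,90,420,200),5)
c=cam('top');W=world(c)
u0,v0,u1,v1=160,225,225,285
save(c,'t2.png',(u0-20,v0-20,u1+20,v1+20),5)"
```

```text
t 5.13 pos [0.4556 0.211  0.0721] q [ 0.2   0.28  1.92 -0.    0.95 -1.37] op 0.693 gf 65.8 F [ 1.1  0.1 -1.7]
shift [-0.0005 -0.0014  0.0311] turn [ 0.    0.05 -0.1 ]
```

View pics/s2.png

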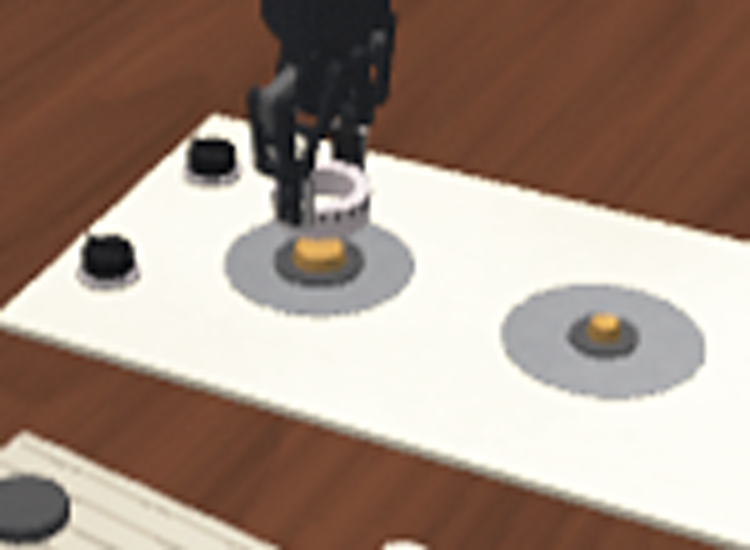

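The crown hangs level and is roughly centred over the large boss. Lowering it.

Request:
servo_tool --series "1 -0.0005 -0.0008 0.01 0 0 0;1 -0.0005 -0.0008 0.015 0 0 0;1 -0.0005 -0.0008 0.02 0 0 0;1 -0.0005 -0.0008 0.024 0 0 0;1 -0.0005 -0.0008 0.028 0 0 0;1 -0.0005 -0.0008 0.028 0 0 0;1 -0.0005 -0.0008 0.028 0 0 0"

```text
time_s: 5.82
eef_pos: [0.4547, 0.2111, 0.0428]
eef_rot: [-0.0, 0.0, 1.0, -0.0]
wrist_force: [-0.5, -0.0, -0.7]
opening: 0.691
grasp_force: 65.8
```

Request:
servo_tool --series "1 0 0 0.0015 0 0 0;1 0 0 0.003 0 0 0;1 0 0 0.003 0 0 0;1 0 0 0.003 0 0 0"

```text
time_s: 6.15
eef_pos: [0.4553, 0.2112, 0.0409]
eef_rot: [0.0, -0.0, 1.0, 0.0]
wrist_force: [-2.0, -0.4, 5.8]
opening: 0.695
grasp_force: 66.4
```

The crown reached the expected seated height and touched with 5.8 N. Releasing and rising.

Request:
servo_tool --series "-1 0 0 0 0 0 0;-1 0 0 0 0 0 0;-1 0 0 0 0 0 0;-1 0 0 0 0 0 0;-1 0 0 -0.02 0 0 0;-1 0 0 -0.05 0 0 0;-1 0 0 -0.09 0 0 0;-1 0 0 -0.12 0 0 0;-1 0 0 -0.12 0 0 0"

```text
time_s: 6.9
eef_pos: [0.4591, 0.212, 0.1669]
eef_rot: [0.006, -0.0, 1.0, 0.001]
wrist_force: [1.5, 0.1, 1.0]
opening: 1.001
grasp_force: 0.0
```

```bash
python3 -c "
from h import *
go(.4389,-.2536,.16)
"
```

```text
t 6.9 pos [0.4591 0.212  0.1669] q [ 0.2   0.12  1.87  0.    1.14 -1.37] op 1.001 gf 0.0 F [1.5 0.1 1. ]
shift [ 0.0203 -0.4656  0.0056] turn [0.13 0.65 0.01]
```

Request:
servo_tool --series "-1 0.016 -0.464 0 0 0 0;-1 0.016 -0.464 0 0 0 0;-1 0.016 -0.464 0 0 0 0;-1 0.016 -0.464 0 0 0 0;-1 0.016 -0.464 0 0 0 0;-1 0.016 -0.464 0 0 0 0;-1 0.016 -0.464 0 0 0 0;-1 0.016 -0.464 0 0 0 0;-1 0.016 -0.464 0 0 0 0;-1 0.016 -0.464 0 0 0 0;-1 0.016 -0.464 0 0 0 0;-1 0.016 -0.464 0 0 0 0"

```text
time_s: 7.9
eef_pos: [0.4386, -0.2593, 0.1605]
eef_rot: [0.001, 0.002, 1.0, -0.002]
wrist_force: [0.2, 0.0, -0.0]
opening: 1.0
grasp_force: 0.0
```

Request:
servo_tool --series "-1 0 0 0.02 0 0 0;-1 0 0 0.05 0 0 0;-1 0 0 0.08 0 0 0;-1 0 0 0.1 0 0 0;-1 0 0 0.1 0 0 0;-1 0 0 0.1 0 0 0"

```text
time_s: 8.4
eef_pos: [0.4381, -0.2519, 0.0591]
eef_rot: [-0.001, 0.0, 1.0, 0.001]
wrist_force: [-0.4, 0.2, -0.1]
opening: 1.001
grasp_force: 0.0
```

```bash
python3 - <<'E'
from h import *
go(.4389,-.2536,.028)
c=cam('top'); W=world(c); save(c,'t3.png',(150,200,450,300),2.6)
# crown L on seat: top should be at .034
B=W[225:285,160:220].reshape(-1,3); P=B[abs(B[:,2]-.034)<.004]
print(len(P),P.mean(0).round(4),cv2.minEnclosingCircle(P[:,:2].astype(np.float32)))
E
```

```text
t 8.4 pos [ 0.4381 -0.2519  0.0591] q [-0.76  0.31  1.91  0.    0.93 -2.33] op 1.001 gf 0.0 F [-0.4  0.2 -0.1]
shift [-0.0009 -0.0018  0.0311] turn [ 0.14 -0.14 -0.  ]
310 [0.4538 0.2118 0.0336] ((0.4532586634159088, 0.2125193029642105), 0.03192784637212753)
```

View pics/t3.png

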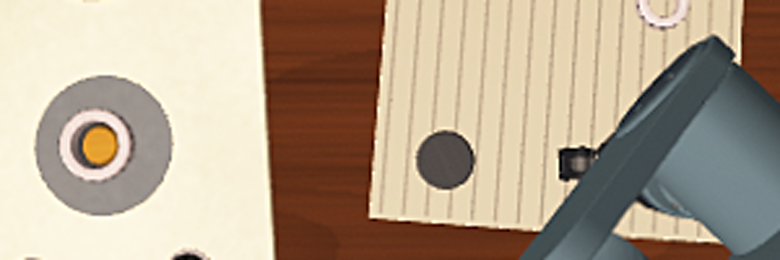

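Crown L is seated: top at 0.0336, within 3 mm of the seat centre. Now to grasp the large cap.

Request:
servo_tool --series "-1 -0.0008 -0.001 0.01 0 0 0;-1 -0.0008 -0.001 0.02 0 0 0;-1 -0.0008 -0.001 0.025 0 0 0;-1 -0.0008 -0.001 0.029 0 0 0;-1 -0.0008 -0.001 0.029 0 0 0;-1 -0.0008 -0.001 0.029 0 0 0"

```text
time_s: 8.95
eef_pos: [0.4396, -0.2538, 0.031]
eef_rot: [-0.0, 0.0, 1.0, 0.0]
wrist_force: [0.9, -0.8, 0.6]
opening: 1.0
grasp_force: 0.0
```

Request:
servo_tool --series "1 0 0 0 0 0 0;1 0 0 0 0 0 0;1 0 0 0 0 0 0;1 0 0 0 0 0 0;1 0 0 0 0 0 0;1 0 0 0 0 0 0;1 0 0 0 0 0 0"

```text
time_s: 9.53
eef_pos: [0.44, -0.254, 0.0322]
eef_rot: [0.0, 0.0, 1.0, -0.0]
wrist_force: [-2.2, 2.0, 7.8]
opening: 0.748
grasp_force: 63.9
```

Request:
servo_tool --series "1 0 0 -0.02 0 0 0;1 0 0 -0.05 0 0 0;1 0 0 -0.07 0 0 0;1 0 0 -0.07 0 0 0;1 0 0 -0.07 0 0 0"

```text
time_s: 9.95
eef_pos: [0.4404, -0.2545, 0.1023]
eef_rot: [0.001, 0.0, 1.0, -0.001]
wrist_force: [-0.0, 0.8, -2.5]
opening: 0.741
grasp_force: 67.8
```

```bash
python3 - <<'E'
from h import *
go(.4537,.2112,.11)
c=cam('scene'); save(c,'s4.png',(180,130,330,270),5)
E
```

```text
t 9.95 pos [ 0.4404 -0.2545  0.1023] q [-0.76  0.23  1.89  0.    1.01 -2.33] op 0.741 gf 67.8 F [-0.   0.8 -2.5]
shift [-0.0133  0.4657 -0.0086] turn [-0.12  0.13 -0.01]
```

View pics/s4.png

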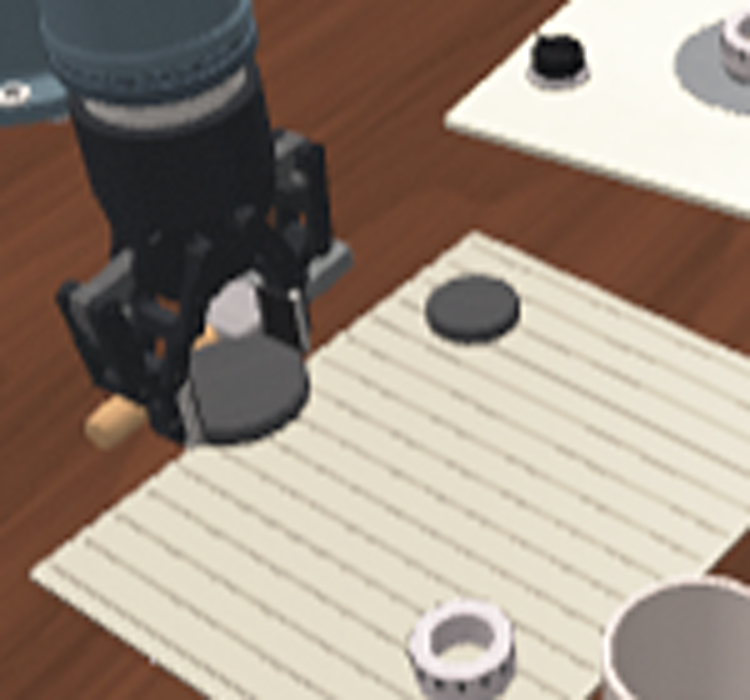

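The large cap is held but may be tilted. I'll check with a depth plane fit.

```bash
cat >> h.py <<'E'
def plane(c,u0,v0,u1,v1,zlo,zhi,ctr,rad):
    W=world(c)[v0:v1,u0:u1].reshape(-1,3); I=c['img'][v0:v1,u0:u1].reshape(-1,3).astype(int)
    m=(W[:,2]>zlo)&(W[:,2]<zhi)&(np.hypot(*(W[:,:2]-ctr).T)<rad)
    P=W[m]
    for _ in range(6):
        A=np.c_[P[:,:2]-ctr,np.ones(len(P))]; k=np.linalg.lstsq(A,P[:,2],rcond=None)[0]
        r=P[:,2]-A@k; P=P[abs(r)<max(.0012,1.5*r.std())]
    print('n',len(P),'slope x,y',k[:2].round(3),'z ctr',k[2].round(4),'mean',P.mean(0).round(4),'range',np.ptp(P,axis=0).round(4))
E
python3 - <<'E'
from h import *
c=cam('scene')
plane(c,210,190,250,225,.075,.11,np.array([.440,-.254]),.034)
plane(c,260,180,290,200,.016,.024,np.array([.4434,-.0894]),.025)
E
```

```text
n 286 slope x,y [-0.006  0.007] z ctr 0.0865 mean [ 0.443  -0.2523  0.0865] range [0.0633 0.0621 0.0028]
n 108 slope x,y [-0.012 -0.013] z ctr 0.0178 mean [ 0.445  -0.0918  0.0178] range [0.045  0.0449 0.0025]
```

The cap is level (slopes under 0.01). Carrying it to the large burner.

Request:
servo_tool --series "1 -0.0144 0.4657 -0.02 0 0 0;1 -0.0144 0.4657 -0.02 0 0 0;1 -0.0144 0.4657 -0.02 0 0 0;1 -0.0144 0.4657 -0.02 0 0 0;1 -0.0144 0.4657 -0.02 0 0 0;1 -0.0144 0.4657 -0.02 0 0 0;1 -0.0144 0.4657 -0.02 0 0 0;1 -0.0144 0.4657 -0.02 0 0 0;1 -0.0144 0.4657 -0.02 0 0 0;1 -0.0144 0.4657 -0.02 0 0 0;1 -0.0144 0.4657 -0.02 0 0 0;1 -0.0144 0.4657 -0.02 0 0 0"

```text
time_s: 11.05
eef_pos: [0.4527, 0.2169, 0.1201]
eef_rot: [-0.001, -0.002, 1.0, 0.001]
wrist_force: [-0.2, 0.8, -1.6]
opening: 0.745
grasp_force: 67.9
```

Request:
servo_tool --series "1 0 0 0.02 0 0 0;1 0 0 0.04 0 0 0;1 0 0 0.048 0 0 0;1 0 0 0.048 0 0 0;1 0 0 0.048 0 0 0;1 0 0 0.048 0 0 0"

```text
time_s: 11.55
eef_pos: [0.4546, 0.2115, 0.0736]
eef_rot: [0.0, 0.0, 1.0, 0.0]
wrist_force: [-1.2, -0.4, -2.4]
opening: 0.749
grasp_force: 67.9
```

```bash
python3 - <<'E'
from h import *
go(.4548,.2112,.057)
c=cam('scene'); save(c,'s5.png',(290,100,390,180),6)
E
```

```text
t 11.55 pos [0.4546 0.2115 0.0736] q [ 0.2   0.27  1.92  0.    0.95 -1.37] op 0.749 gf 67.9 F [-1.2 -0.4 -2.4]
shift [-0.0002 -0.0003  0.0166] turn [ 0.    0.02 -0.05]
```

View pics/s5.png

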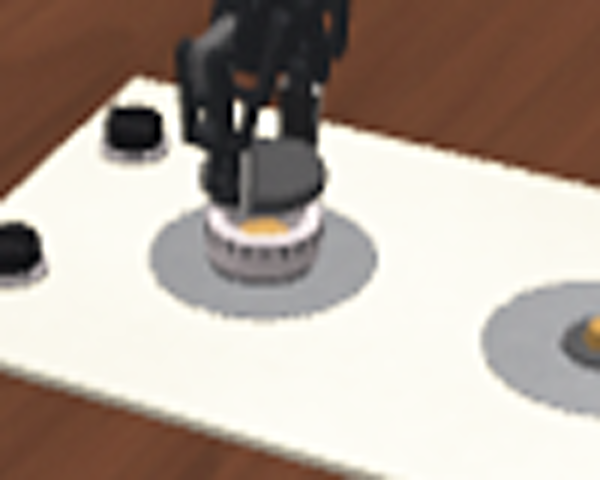

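The cap is level and centred above the crown at about (264,225). Lowering it.

Request:
servo_tool --series "1 0 0 0.005 0 0 0;1 0 0 0.009 0 0 0;1 0 0 0.013 0 0 0;1 0 0 0.016 0 0 0;1 0 0 0.016 0 0 0;1 0 0 0.016 0 0 0"

```text
time_s: 12.1
eef_pos: [0.4539, 0.2117, 0.0569]
eef_rot: [-0.0, 0.0, 1.0, -0.0]
wrist_force: [-0.3, 0.3, -2.4]
opening: 0.746
grasp_force: 67.9
```

Request:
servo_tool --series "1 0 0 0.0015 0 0 0;1 0 0 0.003 0 0 0;1 0 0 0.003 0 0 0;1 0 0 0.003 0 0 0"

```text
time_s: 12.43
eef_pos: [0.4545, 0.2118, 0.0553]
eef_rot: [0.0, -0.0, 1.0, -0.0]
wrist_force: [-4.9, -1.4, 9.9]
opening: 0.742
grasp_force: 69.2
```

Request:
servo_tool --series "-1 0 0 0 0 0 0;-1 0 0 0 0 0 0;-1 0 0 0 0 0 0;-1 0 0 0 0 0 0;-1 0 0 -0.02 0 0 0;-1 0 0 -0.05 0 0 0;-1 0 0 -0.09 0 0 0;-1 0 0 -0.12 0 0 0;-1 0 0 -0.12 0 0 0;-1 0 0 -0.12 0 0 0"

```text
time_s: 13.27
eef_pos: [0.4556, 0.2121, 0.1763]
eef_rot: [0.002, 0.0, 1.0, 0.0]
wrist_force: [-0.7, -0.1, -1.1]
opening: 1.0
grasp_force: 0.0
```

Request:
servo_tool --series "-1 -0.05 -0.2 0 0 0 0;-1 -0.05 -0.2 0 0 0 0;-1 -0.05 -0.2 0 0 0 0;-1 -0.05 -0.2 0 0 0 0;-1 -0.05 -0.2 0 0 0 0;-1 -0.05 -0.2 0 0 0 0"

```text
time_s: 13.77
eef_pos: [0.5049, 0.0057, 0.1728]
eef_rot: [-0.0, 0.003, 1.0, -0.001]
wrist_force: [1.0, 0.0, 1.5]
opening: 0.999
grasp_force: 0.0
```

```bash
python3 - <<'E'
from h import *
go(.5803,-.2806,.16)
c=cam('top'); W=world(c)
B=W[225:285,160:220].reshape(-1,3); P=B[abs(B[:,2]-.0435)<.004]
print(len(P),P.mean(0).round(4),cv2.minEnclosingCircle(P[:,:2].astype(np.float32)))
plane(c,160,225,220,285,.038,.05,np.array([.4538,.2118]),.034)
for n,(u,v) in {'soap':(343,150),'mug':(403,148)}.items():
    B=W[v-25:v+25,u-25:u+25].reshape(-1,3); P=B[B[:,2]>.06]; print(n,P.min(0).round(3),P.max(0).round(3))
E
```

```text
t 13.77 pos [0.5049 0.0057 0.1728] q [-0.22  0.12  1.86 -0.    1.17 -1.79] op 0.999 gf 0.0 F [1.  0.  1.5]
shift [-0.077  -0.2859  0.0133] turn [-0.12 -0.05 -0.33]
293 [0.4585 0.2271 0.0432] ((0.4556407332420349, 0.21816405653953552), 0.03189707174897194)
n 136 slope x,y [-0.033 -0.023] z ctr 0.0437 mean [0.4559 0.2281 0.0432] range [0.0532 0.0395 0.0034]
soap [ 0.426 -0.167  0.06 ] [ 0.721 -0.058  1.077]
mug [ 0.426 -0.31   0.06 ] [ 0.733 -0.058  1.077]
```

Request:
servo_tool --series "-1 -0.0755 -0.2863 0.013 0 0 0;-1 -0.0755 -0.2863 0.013 0 0 0;-1 -0.0755 -0.2863 0.013 0 0 0;-1 -0.0755 -0.2863 0.013 0 0 0;-1 -0.0755 -0.2863 0.013 0 0 0;-1 -0.0755 -0.2863 0.013 0 0 0;-1 -0.0755 -0.2863 0.013 0 0 0;-1 -0.0755 -0.2863 0.013 0 0 0;-1 -0.0755 -0.2863 0.013 0 0 0;-1 -0.0755 -0.2863 0.013 0 0 0"

```text
time_s: 14.65
eef_pos: [0.5789, -0.2726, 0.1593]
eef_rot: [-0.001, -0.0, 1.0, 0.001]
wrist_force: [-0.5, -0.7, -0.5]
opening: 0.998
grasp_force: 0.0
```

```bash
python3 - <<'E'
from h import *
go(.5803,-.2806,.031)
c=cam('top'); W=world(c)
B=W[225:285,160:220].reshape(-1,3); P=B[abs(B[:,2]-.0435)<.004]
print(len(P),P.mean(0).round(4),cv2.minEnclosingCircle(P[:,:2].astype(np.float32)))
plane(c,160,225,220,285,.038,.05,np.array([.4538,.2118]),.034)
save(c,'t6.png',(140,120,470,320),2.4)
E
```

```text
t 14.65 pos [ 0.5789 -0.2726  0.1593] q [-0.63  0.42  1.51  0.    1.22 -2.2 ] op 0.998 gf 0.0 F [-0.5 -0.7 -0.5]
shift [-0.0018 -0.0083  0.1283] turn [ 0.16 -0.15  0.  ]
674 [0.4528 0.2123 0.0432] ((0.45244336128234863, 0.2124537229537964), 0.03391905501484871)
n 328 slope x,y [-0.012 -0.001] z ctr 0.043 mean [0.4529 0.2112 0.0429] range [0.0618 0.0651 0.0028]
```

View pics/t6.png

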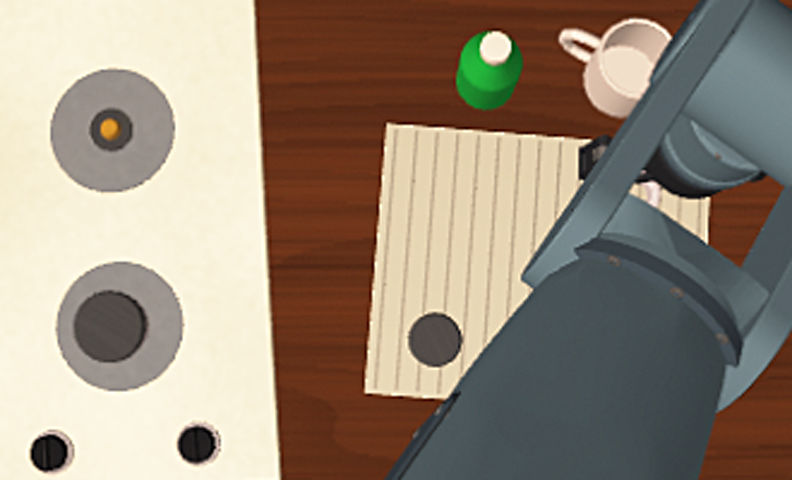

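The large cap is seated level. Aligning above crown S.

Request:
servo_tool --series "-1 -0.001 -0.007 0.04 0 0 0;-1 -0.001 -0.007 0.07 0 0 0;-1 -0.001 -0.007 0.085 0 0 0;-1 -0.001 -0.007 0.085 0 0 0;-1 -0.001 -0.007 0.085 0 0 0;-1 -0.001 -0.007 0.085 0 0 0"

```text
time_s: 15.2
eef_pos: [0.5816, -0.2807, 0.0779]
eef_rot: [0.001, -0.001, 1.0, -0.001]
wrist_force: [-0.8, -0.6, 0.5]
opening: 1.002
grasp_force: 0.0
```

```bash
python3 - <<'E'
from h import *
go(.5803,-.2806,.032)
c=cam('scene'); save(c,'s7.png',(220,180,350,300),5)
E
```

```text
t 15.2 pos [ 0.5816 -0.2807  0.0779] q [-0.63  0.53  1.53  0.    1.07 -2.21] op 1.002 gf 0.0 F [-0.8 -0.6  0.5]
shift [0.0014 0.0002 0.0459] turn [-0.07  0.1   0.08]
```

View pics/s7.png

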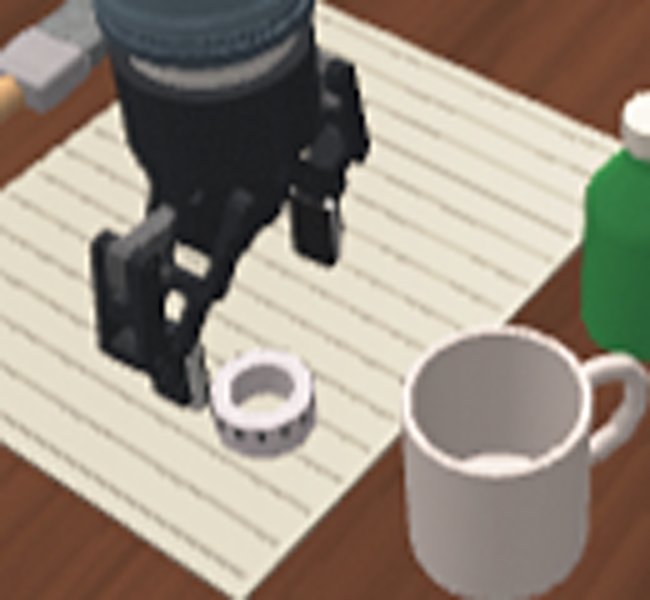

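Crown S stands between the open fingers and the mug is clear. Descending and gripping.

Request:
servo_tool --series "-1 0.001 0 0.015 0 0 0;-1 0.001 0 0.03 0 0 0;-1 0.001 0 0.038 0 0 0;-1 0.001 0 0.042 0 0 0;-1 0.001 0 0.042 0 0 0;-1 0.001 0 0.042 0 0 0"

```text
time_s: 15.75
eef_pos: [0.5796, -0.2816, 0.0342]
eef_rot: [-0.0, 0.0, 1.0, 0.0]
wrist_force: [-0.0, 0.2, 0.7]
opening: 0.996
grasp_force: 0.0
```

Request:
servo_tool --series "1 0 0 0 0 0 0;1 0 0 0 0 0 0;1 0 0 0 0 0 0;1 0 0 0 0 0 0;1 0 0 0 0 0 0;1 0 0 0 0 0 0;1 0 0 0 0 0 0;1 0 0 0 0 0 0;1 0 0 0 0 0 0"

```text
time_s: 16.5
eef_pos: [0.5803, -0.282, 0.0353]
eef_rot: [0.001, 0.0, 1.0, -0.001]
wrist_force: [-1.0, 0.1, 6.0]
opening: 0.51
grasp_force: 61.5
```

Request:
servo_tool --series "1 0 0 -0.02 0 0 0;1 0 0 -0.05 0 0 0;1 0 0 -0.08 0 0 0;1 0 0 -0.1 0 0 0;1 0 0 -0.1 0 0 0;1 0 0 -0.1 0 0 0"

```text
time_s: 17.0
eef_pos: [0.5802, -0.282, 0.1355]
eef_rot: [0.001, 0.0, 1.0, -0.001]
wrist_force: [-0.8, -0.4, -0.8]
opening: 0.503
grasp_force: 61.3
```

```bash
python3 - <<'E'
from h import *
go(.6436,.2234,.135)
E
```

```text
t 17.0 pos [ 0.5802 -0.282   0.1355] q [-0.64  0.45  1.51 -0.    1.17 -2.21] op 0.503 gf 61.3 F [-0.8 -0.4 -0.8]
shift [-6.330e-02  5.054e-01 -2.000e-04] turn [-0.1   0.13 -0.01]
```

Request:
servo_tool --series "1 0 0.28 -0.01 0 0 0;1 0 0.28 -0.01 0 0 0;1 0 0.28 -0.01 0 0 0;1 0 0.28 -0.01 0 0 0;1 0 0.28 -0.01 0 0 0;1 0 0.28 -0.01 0 0 0;1 0 0.28 -0.01 0 0 0;1 -0.0634 0.5046 -0.01 0 0 0;1 -0.0634 0.5046 -0.01 0 0 0;1 -0.0634 0.5046 -0.01 0 0 0;1 -0.0634 0.5046 -0.01 0 0 0;1 -0.0634 0.5046 -0.01 0 0 0"

```text
time_s: 18.0
eef_pos: [0.635, 0.2008, 0.1416]
eef_rot: [-0.002, 0.0, 1.0, -0.0]
wrist_force: [0.8, -0.2, 0.2]
opening: 0.504
grasp_force: 61.3
```

```bash
python3 - <<'E'
from h import *
go(.6436,.2226,.075)
E
```

```text
t 18.0 pos [0.635  0.2008 0.1416] q [ 0.13  0.49  1.45 -0.    1.21 -1.44] op 0.504 gf 61.3 F [ 0.8 -0.2  0.2]
shift [-0.0089  0.0218  0.0665] turn [-0.03 -0.22 -0.01]
```

Request:
servo_tool --series "1 -0.004 0.01 0.03 0 0 0;1 -0.004 0.01 0.06 0 0 0;1 -0.004 0.01 0.066 0 0 0;1 -0.004 0.01 0.066 0 0 0;1 -0.004 0.01 0.066 0 0 0"

```text
time_s: 18.42
eef_pos: [0.6395, 0.2082, 0.0772]
eef_rot: [-0.001, 0.0, 1.0, -0.0]
wrist_force: [0.5, 0.1, 0.7]
opening: 0.51
grasp_force: 61.3
```

```bash
python3 - <<'E'
from h import *
go(.6436,.2226,.0633)
E
```

```text
t 18.42 pos [0.6395 0.2082 0.0772] q [ 0.14  0.58  1.45 -0.    1.11 -1.43] op 0.51 gf 61.3 F [0.5 0.1 0.7]
shift [-0.0041  0.0144  0.0139] turn [-0.03 -0.15 -0.05]
```

Request:
servo_tool --series "1 -0.004 0.0144 0 0 0 0;1 -0.004 0.0144 0.005 0 0 0;1 -0.004 0.0144 0.013 0 0 0;1 -0.004 0.0144 0.013 0 0 0;1 -0.004 0.0144 0.013 0 0 0;1 -0.004 0.0144 0.013 0 0 0"

```text
time_s: 18.92
eef_pos: [0.6442, 0.223, 0.0652]
eef_rot: [-0.0, 0.0, 1.0, -0.0]
wrist_force: [0.6, -0.3, -0.5]
opening: 0.509
grasp_force: 61.3
```

```bash
python3 - <<'E'
from h import *
go(.6436,.2226,.0433)
c=cam('scene'); save(c,'s8.png',(340,110,440,190),6)
E
```

```text
t 18.92 pos [0.6442 0.223  0.0652] q [ 0.16  0.62  1.43 -0.    1.09 -1.41] op 0.509 gf 61.3 F [ 0.6 -0.3 -0.5]
shift [ 0.0006 -0.0004  0.0219] turn [-0.01 -0.01 -0.03]
```

View pics/s8.png

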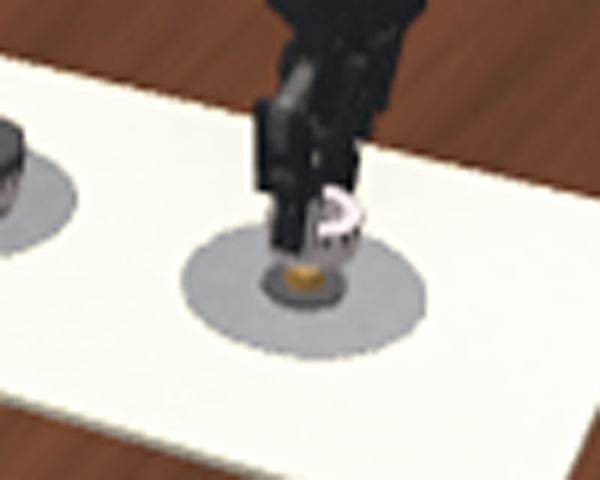

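The crown sits slightly right of the boss in this view: right edge at about 362, disc spanning 262–347. I'll check it by projection.

```bash
python3 - <<'E'
from h import *
c=cam('scene'); T=np.array(c['extrinsics']); f=200/np.tan(np.radians(c['fovy'])/2)
def proj(P):
    Q=(P-T[:3,3])@T[:3,:3]; s=Q[:,:2]/Q[:,2:]; s=s*(1+c['k1']*(s**2).sum(1))[:,None]
    return np.c_[s[:,0]*f+c['cx'],s[:,1]*f+c['cy']]
a=np.linspace(0,2*np.pi,200)
def circ(x,y,z,r):
    p=proj(np.c_[x+r*np.cos(a),y+r*np.sin(a),0*a+z]); p=(p-[340,110]+.5)*6-.5
    return 'u',p[:,0].min().round(1),p[:,0].max().round(1),'v',p[:,1].min().round(1),p[:,1].max().round(1)
print('disc',circ(.6436,.2234,.012,.021)); print('grey tip',circ(.6436,.2234,.021,.008))
for d in((0,0),(.003,0),(0,.003)):
    print('crown',d,circ(.6436+d[0],.2234+d[1],.056,.023),circ(.6436+d[0],.2234+d[1],.034,.023))
g=cv2.cvtColor(c['img'],cv2.COLOR_RGB2GRAY).astype(int)
print('row',g[146:150,384:404])
E
```

```text
disc ('u', np.float64(261.0), np.float64(345.8), 'v', np.float64(252.4), np.float64(300.3))
grey tip ('u', np.float64(289.2), np.float64(321.7), 'v', np.float64(252.0), np.float64(270.2))
crown (0, 0) ('u', np.float64(266.4), np.float64(361.8), 'v', np.float64(176.1), np.float64(227.7)) ('u', np.float64(261.6), np.float64(355.7), 'v', np.float64(213.6), np.float64(265.7))
crown (0.003, 0) ('u', np.float64(272.0), np.float64(367.6), 'v', np.float64(177.8), np.float64(229.5)) ('u', np.float64(267.2), np.float64(361.4), 'v', np.float64(215.3), np.float64(267.5))
crown (0, 0.003) ('u', np.float64(268.9), np.float64(364.1), 'v', np.float64(173.3), np.float64(224.7)) ('u', np.float64(264.1), np.float64(358.0), 'v', np.float64(210.8), np.float64(262.7))
row [[181 108  45  37  40  32  26 106 113 115 135 173 176 234 247 240 164 249
  251 250]
 [157  82  36  34  35  33  22 118  99 199 220 235 240 251 236 175 175 252
  252 251]
 [149  74  35  36  37  33  39 118  87 223 233 232 233 215 156  75 208 248
  254 253]
 [156  75  34  39  37  31  48 118 100 146 126 150 138  69 103  91 181 207
  237 243]]
```

It matches the projection for a centred crown (right edge 361.8). Lowering.

Request:
servo_tool --series "1 0 0 0.008 0 0 0;1 0 0 0.012 0 0 0;1 0 0 0.016 0 0 0;1 0 0 0.019 0 0 0;1 0 0 0.019 0 0 0;1 0 0 0.019 0 0 0"

```text
time_s: 19.52
eef_pos: [0.644, 0.2233, 0.0457]
eef_rot: [-0.0, 0.0, 1.0, -0.0]
wrist_force: [0.1, -0.4, -0.8]
opening: 0.507
grasp_force: 61.3
```

Request:
servo_tool --series "1 0 0 0.0015 0 0 0;1 0 0 0.003 0 0 0;1 0 0 0.0035 0 0 0;1 0 0 0.0035 0 0 0"

```text
time_s: 19.85
eef_pos: [0.6446, 0.2234, 0.0433]
eef_rot: [0.0, 0.0, 1.0, 0.0]
wrist_force: [-1.3, -0.4, 2.6]
opening: 0.506
grasp_force: 61.7
```

Request:
servo_tool --series "-1 0 0 0 0 0 0;-1 0 0 0 0 0 0;-1 0 0 0 0 0 0;-1 0 0 0 0 0 0;-1 0 0 0 0 0 0;-1 0 0 -0.02 0 0 0;-1 0 0 -0.05 0 0 0;-1 0 0 -0.09 0 0 0;-1 0 0 -0.12 0 0 0;-1 0 0 -0.12 0 0 0;-1 0 0 -0.12 0 0 0"

```text
time_s: 20.77
eef_pos: [0.646, 0.2237, 0.1659]
eef_rot: [0.003, 0.0, 1.0, 0.0]
wrist_force: [0.2, -0.3, -1.7]
opening: 1.0
grasp_force: 0.0
```

Request:
servo_tool --series "-1 0.2 -0.312 0 0 0 0;-1 0.2 -0.312 0 0 0 0;-1 0.2 -0.312 0 0 0 0;-1 0.2 -0.312 0 0 0 0;-1 0.2 -0.312 0 0 0 0;-1 0.2 -0.312 0 0 0 0;-1 0.2 -0.312 0 0 0 0;-1 0.2 -0.312 0 0 0 0;-1 0.2 -0.312 0 0 0 0;-1 0.2 -0.312 0 0 0 0;-1 0.2 -0.312 0 0 0 0;-1 0.2 -0.312 0 0 0 0"

```text
time_s: 21.77
eef_pos: [0.4437, -0.0884, 0.1618]
eef_rot: [-0.001, 0.001, 1.0, 0.001]
wrist_force: [-0.2, -0.2, 1.0]
opening: 1.0
grasp_force: 0.0
```

```bash
python3 - <<'E'
from h import *
go(.4434,-.0894,.065)
c=cam('top'); W=world(c)
B=W[150:200,160:215].reshape(-1,3); P=B[abs(B[:,2]-.034)<.004]
print(len(P),P.mean(0).round(4),cv2.minEnclosingCircle(P[:,:2].astype(np.float32)))
E
```

```text
t 21.77 pos [ 0.4437 -0.0884  0.1618] q [-0.46  0.02  1.99  0.    1.13 -2.03] op 1.0 gf 0.0 F [-0.2 -0.2  1. ]
shift [ 0.0002 -0.0011  0.0968] turn [ 0.06 -0.08 -0.08]
193 [0.6453 0.2244 0.0337] ((0.6456461548805237, 0.2240293323993683), 0.024015402421355247)
```

Crown S is seated. Descending on the small cap.

Request:
servo_tool --series "-1 0 -0.0008 0.04 0 0 0;-1 0 -0.0008 0.08 0 0 0;-1 0 -0.0008 0.11 0 0 0;-1 0 -0.0008 0.122 0 0 0;-1 0 -0.0008 0.1275 0 0 0;-1 0 -0.0008 0.1275 0 0 0;-1 0 -0.0008 0.1275 0 0 0;-1 0 -0.0008 0.1275 0 0 0"

```text
time_s: 22.48
eef_pos: [0.4455, -0.0895, 0.0363]
eef_rot: [0.001, -0.0, 1.0, -0.001]
wrist_force: [-0.2, 1.0, -0.3]
opening: 0.997
grasp_force: 0.0
```

Request:
servo_tool --series "1 0 0 0 0 0 0;1 0 0 0 0 0 0;1 0 0 0 0 0 0;1 0 0 0 0 0 0;1 0 0 0 0 0 0;1 0 0 0 0 0 0;1 0 0 0 0 0 0;1 0 0 0 0 0 0;1 0 0 0 0 0 0"

```text
time_s: 23.23
eef_pos: [0.4449, -0.0897, 0.0367]
eef_rot: [0.001, 0.0, 1.0, -0.0]
wrist_force: [-3.2, 3.3, 13.9]
opening: 0.554
grasp_force: 59.3
```

Request:
servo_tool --series "1 0 0 -0.02 0 0 0;1 0 0 -0.05 0 0 0;1 0 0 -0.08 0 0 0;1 0 0 -0.09 0 0 0;1 0 0 -0.09 0 0 0;1 0 0 -0.09 0 0 0"

```text
time_s: 23.73
eef_pos: [0.4442, -0.0895, 0.1252]
eef_rot: [0.001, 0.0, 1.0, -0.0]
wrist_force: [-0.9, 0.4, -1.3]
opening: 0.553
grasp_force: 62.4
```

```bash
python3 - <<'E'
from h import *
go(.6446,.2234,.125)
o=ctrl.get_obs()['eef_pos']
c=cam('scene')
plane(c,240,130,310,200,.095,.125,np.array(o[:2]),.026)
E
```

```text
t 23.73 pos [ 0.4442 -0.0895  0.1252] q [-0.46  0.08  2.02 -0.    1.05 -2.03] op 0.553 gf 62.4 F [-0.9  0.4 -1.3]
shift [-2.003e-01  3.130e-01  2.000e-04] turn [-0.03  0.06 -0.01]
n 95 slope x,y [0.005 0.021] z ctr 0.1057 mean [ 0.4499 -0.0864  0.1058] range [0.0433 0.0455 0.0029]
```

Request:
servo_tool --series "1 -0.2014 0.313 0 0 0 0;1 -0.2014 0.313 0 0 0 0;1 -0.2014 0.313 0 0 0 0;1 -0.2014 0.313 0 0 0 0;1 -0.2014 0.313 0 0 0 0;1 -0.2014 0.313 0 0 0 0;1 -0.2014 0.313 0 0 0 0;1 -0.2014 0.313 0 0 0 0;1 -0.2014 0.313 0 0 0 0;1 -0.2014 0.313 0 0 0 0;1 -0.2014 0.313 0 0 0 0;1 -0.2014 0.313 0 0 0 0"

```text
time_s: 24.78
eef_pos: [0.6439, 0.2233, 0.122]
eef_rot: [-0.002, -0.0, 1.0, -0.001]
wrist_force: [-0.5, -0.9, -1.1]
opening: 0.55
grasp_force: 62.5
```

Request:
servo_tool --series "1 0 0 0.02 0 0 0;1 0 0 0.04 0 0 0;1 0 0 0.047 0 0 0;1 0 0 0.047 0 0 0;1 0 0 0.047 0 0 0;1 0 0 0.047 0 0 0"

```text
time_s: 25.28
eef_pos: [0.6463, 0.223, 0.0794]
eef_rot: [0.001, 0.0, 1.0, 0.0]
wrist_force: [0.4, 0.2, -1.1]
opening: 0.55
grasp_force: 62.5
```

```bash
python3 - <<'E'
from h import *
go(.6456,.2234,.0597)
c=cam('scene'); save(c,'s9.png',(340,110,440,190),6)
E
```

```text
t 25.28 pos [0.6463 0.223  0.0794] q [ 0.16  0.6   1.42 -0.    1.12 -1.41] op 0.55 gf 62.5 F [ 0.4  0.2 -1.1]
shift [0.0008 0.0004 0.0197] turn [ 0.01  0.09 -0.05]
```

View pics/s9.png

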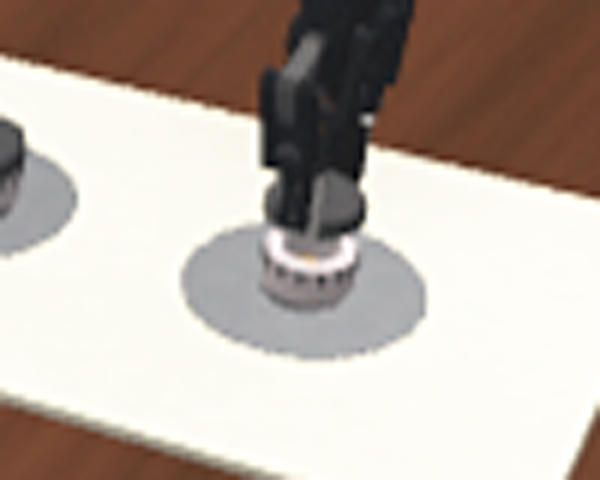

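The cap (centre about 315) is over the crown (about 309). The small rightward shift is perspective. Lowering.

Request:
servo_tool --series "1 0.0005 0.0003 0.006 0 0 0;1 0.0005 0.0003 0.01 0 0 0;1 0.0005 0.0003 0.014 0 0 0;1 0.0005 0.0003 0.017 0 0 0;1 0.0005 0.0003 0.017 0 0 0;1 0.0005 0.0003 0.017 0 0 0"

```text
time_s: 25.83
eef_pos: [0.645, 0.2239, 0.0608]
eef_rot: [-0.0, 0.0, 1.0, -0.0]
wrist_force: [0.2, 0.3, -1.0]
opening: 0.552
grasp_force: 62.5
```

Request:
servo_tool --series "1 0 0 0.0015 0 0 0;1 0 0 0.003 0 0 0;1 0 0 0.0035 0 0 0;1 0 0 0.0035 0 0 0"

```text
time_s: 26.17
eef_pos: [0.6455, 0.224, 0.0599]
eef_rot: [0.0, -0.0, 1.0, -0.0]
wrist_force: [-5.8, -1.1, 11.2]
opening: 0.551
grasp_force: 63.9
```

The cap is down at the expected height of 0.0599. Releasing, rising and backing off for a check.

Request:
servo_tool --series "-1 0 0 0 0 0 0;-1 0 0 0 0 0 0;-1 0 0 0 0 0 0;-1 0 0 0 0 0 0;-1 0 0 0 0 0 0;-1 0 0 -0.02 0 0 0;-1 0 0 -0.05 0 0 0;-1 0 0 -0.09 0 0 0;-1 0 0 -0.12 0 0 0;-1 0 0 -0.12 0 0 0"

```text
time_s: 27.0
eef_pos: [0.6494, 0.2246, 0.1864]
eef_rot: [0.006, 0.0, 1.0, 0.001]
wrist_force: [1.1, 0.6, 1.9]
opening: 1.005
grasp_force: 0.0
```

Request:
servo_tool --series "-1 0.15 -0.25 -0.02 0 0 0;-1 0.15 -0.25 -0.02 0 0 0;-1 0.15 -0.25 -0.02 0 0 0;-1 0.15 -0.25 -0.02 0 0 0;-1 0.15 -0.25 -0.02 0 0 0;-1 0.15 -0.25 -0.02 0 0 0;-1 0.15 -0.25 -0.02 0 0 0;-1 0.15 -0.25 -0.02 0 0 0;-1 0.15 -0.25 -0.02 0 0 0;-1 0.15 -0.25 -0.02 0 0 0;-1 0.15 -0.25 -0.02 0 0 0;-1 0.15 -0.25 -0.02 0 0 0"

```text
time_s: 28.0
eef_pos: [0.4955, -0.025, 0.1974]
eef_rot: [-0.0, -0.001, 1.0, 0.0]
wrist_force: [0.4, 0.5, 0.1]
opening: 0.996
grasp_force: 0.0
```

```bash
python3 - <<'E'
from h import *
c=cam('top'); W=world(c)
for v,u,r in((174,186,.026),(256,189,.034)):
    B=W[v-27:v+27,u-27:u+27].reshape(-1,3); P=B[abs(B[:,2]-.0435)<.004]
    q=cv2.minEnclosingCircle(P[:,:2].astype(np.float32)); print(len(P),np.round(q[0],4),q[1])
    plane(c,u-27,v-27,u+27,v+27,.036,.052,np.array(q[0]),r)
c=cam('scene'); save(c,'s10.png',(260,90,460,220),4)
E
```

```text
362 [0.6438 0.2244] 0.025911003351211548
n 166 slope x,y [-0.025  0.013] z ctr 0.0436 mean [0.6435 0.2235 0.0436] range [0.0443 0.0477 0.003 ]
665 [0.4529 0.2126] 0.03353379666805267
n 306 slope x,y [0.009 0.   ] z ctr 0.0431 mean [0.452  0.2123 0.0431] range [0.0617 0.0652 0.0026]
```

View pics/s10.png

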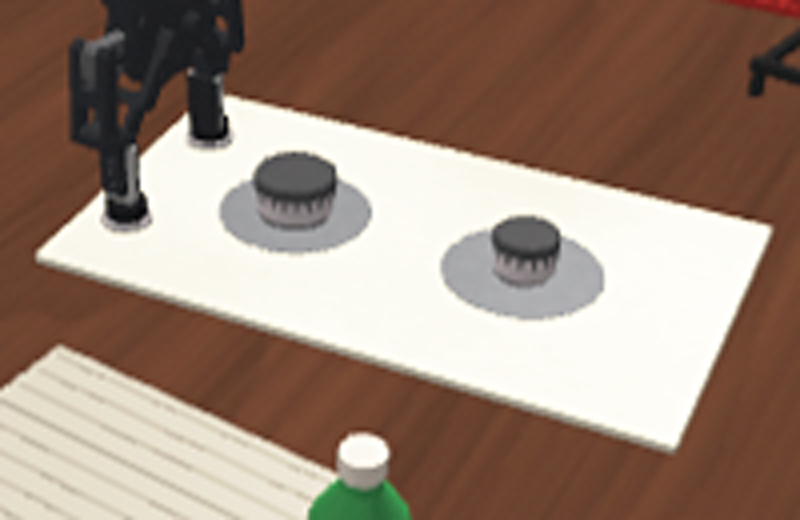

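Both burners are assembled and level at the right heights, at (294,190) and (525,250), and the arm is clear. Handing in.

```bash
python3 -c "
from bench import ctrl
print(ctrl.hand_in())"
```

```text
the job is handed in; nothing more can be done
None
```

I rebuilt both burners, large then small; the last camera check showed both caps level, centred and at full seated height, and I handed the job in at about 28 s (no verdict was returned).

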